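Start the bolster bolt on the slate press

TASK

The hand press's bolster plate is back on its bed and its captive knurled bolt is sitting loose on top of the threaded hole: start the thread by hand so that the plate can still be squared up before it is tightened. Turn the bolt backward (anticlockwise from above) until you feel it drop off the end of the thread, then turn it forward (clockwise) one full turn. Finish while still holding the bolt head in the gripper, with the bolt standing still; do not run the bolt further in, and leave the tin, the slate and the mallet where they lie.

Things in the scene. Friction and masses are not known exactly. Their poses are not given: they have to be found in the camera images.
- press: green cast hand press screwed to the bench, foot 150 x 385 mm, head 308 mm high, lever knob to 475 mm. Origin on the bench straight below the axis of the threaded hole, z up; it runs from y = +65 mm (open end of the bed) to y = -320 mm (column). A steel bolster plate 70 mm wide lies on the bed from y +35 to -195 mm, its top at z 54 mm
- ram_axis (a point): point on the plate's top below the ram, 168 mm from the bolt axis toward the column. A punch block 56 mm square, to z 76 mm, sits here. Head and ram stand clear of the bolt: nothing above the plate within 125 mm of its axis
- thread_mouth (a point): point on the bolt axis at the top of the bed (z 40 mm), hidden under the plate: mouth of the threaded hole, 24 mm right-hand thread, pitch 5 mm
- bolt_head: bright steel knurled round head of the captive bolt, 40 mm diameter, 24 mm high, dark slot across its top; origin on the axis at the middle of its underside, z up, x along the slot; 69 mm above the bench plus bolt_lift. Under it a 36 mm washer, 3 mm thick, and the shank. The bolt weighs about 0.37 kg and only turns about and slides along its upright axis. Grip it by the rim at any yaw
- head_top (a point): middle of the top face of the bolt head, 24 mm above its underside, 95 to 98 mm above the bench at the start
- bolt_turn (a joint): angle of the bolt, rad, counted over full turns; grows when turned backward (anticlockwise from above), shrinks when turned forward. At the start the leading end of its thread rests on the first turn of the thread in the bed, 0.6 to 3.2 rad short of that thread's end, at an unmarked place. Turns easily (under 0.1 N m)
- bolt_lift (a joint): height of the bolt, m: 0 when just dropped, 0.0023 to 0.0046 at the start, -0.005 one turn in, -0.012 washer on the plate. Backward it climbs 5 mm a turn, then drops 5 mm past the end of the thread; from there forward draws it down 5 mm a turn. It falls by its own weight, so a grip held at one height stops the drop: follow it with a light push (5 N) or loosen the grip a moment
- tin: open round tin, 88 mm diameter, 80 mm high, with copper slate hooks sticking up to 115 mm; origin at the centre of its underside
- slate: dark slate tile 150 x 300 x 7 mm lying flat, origin at the centre of its underside
- mallet: ash mallet lying on its side, head 72 mm diameter x 100 mm, handle 25 mm thick; 340 mm long overall along its y; origin on the bench below the handle

How it is judged:
By the outcome, as a careful person would: the job done as asked, in the order asked, and still so for the second after the job is handed in, while the arm keeps its last pose, push and grip.
It also fails if it takes over 67 s, if anything falls off the work surface, if the arm or the gripper's body presses on something with over 40 N, if the wrist force passes 120 N, or if a joint passes its speed limit or range.

ROBOT

A 6-joint arm with a two-finger parallel gripper is mounted at the origin on the work surface. World frame = base frame: x ahead of the robot, y to its left, z up, the work surface at z = 0. Lengths are in mm, angles in rad, forces in N, time in s.
With the tool pointing down it reaches from about 400 to 925 mm from the base axis. Payload 12.5 kg.
Tool frame: the origin (TCP) lies midway between the tips of the shut fingers; the grasp point (between the pads) lies 19 mm behind it (env.pinch_z is the z of the grasp point in the tool frame, in mm); z points along the fingers, y is the line along which they close (so a half turn about z gives the same grasp; the last joint's range is limited). The gripper opens to 95 mm and grips with 3 to 60 N. Pads are 20 mm wide; open, the fingers measure 119 mm over their backs; the gripper's body (75 mm by 180 mm) begins 59 mm behind the grasp point.
Start: joints at [-1.283, 0.491, 1.559, -0, 1.092, -0.106], TCP at [239.837, -577.17, 214.661] pointing down, gripper open.
Joint ranges: [-3.1, 3.1], [-0.84, 2.19], [0.05, 2.79], [-1.13, 4.28], [0.06, 2.93], [-2.69, 2.69]. Speed limits (rad/s): [2.22, 2.22, 2.79, 3.14, 3.14, 3.14].

INTERFACE

Orientations are given as [roll, pitch, yaw] about the fixed x, y, z axes, in that order (R = Rz(yaw) Ry(pitch) Rx(roll)).
In Python, from cell import env, eyes gives the robot as it stands.
- The arm moves only by the shell command python3 -m inch 'ROWS'. ROWS is JSON, a list of rows, each a list of 3 entries, a list of its own where there are three numbers: the shift along the tool's x, y, z in units of 60 mm (1.0 is 60 mm), then the turn about the tool's z in units of 5 degrees (1.0 is 5 degrees), then the closure, from -1 (fully open) to 1 (shut). In form: [[[tx, ty, tz], turn, claw], ...]. A call has exactly 10 rows; each row shifts and turns the commanded pose from where the row before left it, along the tool's axes as they then stand; what a row does not reach is not made up. A row lasts 1/8 s, in which the tool goes at most 62.5 mm and 10.7 degrees, less where a joint would pass 70% of its speed; a pose out of reach is approached as far as the arm can. A call is refused whole if a number of a shift passes 1 or a number of a turn 1, either way. A call with a gripper value outside its range is refused whole. The fingers move at their own pace and stop on an object; the grip force is fixed at half the most. Time passes only in rows, so rows that do not move let the fingers close, or fill a call up. It gives the time, the measured TCP pose, the force, the opening and the grip force at its end, in the units of the state.
- env.state(): the state, without advancing time (a new reading comes with each control period).
- eyes.read_camera(name): name is "scene" or "top" or "wrist"; returns a dict with "pixels" (480x640x3 uint8, red, green, blue), "fx", "fy", "cx", "cy" (pixels), "extrinsics" (4x4, takes a point from world to camera coordinates). Camera axes: x right, y down, z forward; pixel columns grow to the right and rows downward; lengths in mm; the calibration is good to about 2 mm. A picture is of the moment at which its call begins. There is no depth.
- env.job_done(): hands the job in; it is judged then, once.
Trained networks look in a picture, given as the dict that the camera call returned (one of the last four; its "shot" number tells which), for a name from the list of things; names that differ only in an ending like _2 or _b are one class to them, and where a whole thing is asked for, a point or a joint stands for the part that bears it (a point fixed in the world has none). Each returns a list of dicts, best first, with "score" (0 to 1); they miss things now and then, are a little off and sometimes report something else, mostly with a low value. They report only what shows in the picture. A call takes as long as a camera call.
- eyes.boxes_of(name, picture): "centre" ([row, column] in pixels, amid what is visible of it).
- eyes.cut_out(name, picture): "mask" (480x640 bool, what is visible of it) and "centre" ([row, column] in pixels, amid what is visible of it).
- eyes.spot_point(name, picture): "centre" ([row, column] in pixels: a listed point, or the origin of a listed thing).
The state is a dict: "t": time; "joints": joint angles; "qvel": joint speeds; "tau": joint torques, N m; "eef_pos": TCP position; "tcp_rot": TCP orientation; "ft_force": force on the tool from outside, world axes, zero at the start; "moment": the same for the moment, N m; "opening": opening from 0.0 (shut) to 1.0 (fully open); "grip_force": force on a finger pad.
Only numpy, scipy, OpenCV 4.12 (cv2) and the standard library are available. Lean on these libraries where they do the work, as an engineer would, in place of code of your own. Each camera call takes 0.05 s, during which the arm holds its last target. There are 200 camera calls.

## Working session

There is one attempt and no reset: what is moved stays moved. The work goes in short steps, Python scripts to look and compute and a shell command to move; the robot and the scene stay as the last step left them, time stands still between calls to the robot, and variables do not carry over. Pictures are saved under pics/ and viewed, at most 10 in all, crops included, and the job is handed in when it is done.

```bash
mkdir -p pics; ls; cat > h.py <<'E'
import numpy as np, cv2
from cell import env, eyes
def ray(p,c):
    E=np.array(p["extrinsics"]);R=E[:3,:3];o=-R.T@E[:3,3]
    d=R.T@np.array([(c[1]-p["cx"])/p["fx"],(c[0]-p["cy"])/p["fy"],1]);return o,d/np.linalg.norm(d)
def tri(rs):
    A=sum(np.eye(3)-np.outer(d,d) for o,d in rs);b=sum((np.eye(3)-np.outer(d,d))@o for o,d in rs)
    x=np.linalg.solve(A,b);return x,[float(np.linalg.norm((np.eye(3)-np.outer(d,d))@(x-o))) for o,d in rs]
def st():
    s=env.state();print({k:np.round(s[k],3).tolist() for k in ["t","joints","eef_pos","tcp_rot","ft_force","moment","opening","grip_force"]});return s
E
python3 - <<'E'
from h import *
st();rs=[];ims=[]
for n in ["scene","top","wrist"]:
    p=eyes.read_camera(n);ims.append(p["pixels"][:,:,::-1])
    for k in ["head_top","bolt_head"]:
        r=eyes.spot_point(k,p)
        for q in r[:2]:
            o,d=ray(p,q["centre"]);print(n,k,q["centre"],round(q["score"],2),"z96:",np.round(o+d*(96-o[2])/d[2]))
        if r and k=="head_top" and r[0]["score"]>.4: rs.append(ray(p,r[0]["centre"]))
    for k in ["press","tin","slate","mallet","ram_axis"]:
        r=eyes.spot_point(k,p)
        for q in r[:1]:
            o,d=ray(p,q["centre"]);z=54 if k=="ram_axis" else 0;print(n,k,np.round(q["centre"]),round(q["score"],2),np.round(o+d*(z-o[2])/d[2]))
if len(rs)>1:print(tri(rs))
cv2.imwrite("pics/a.png",cv2.resize(np.vstack([np.hstack(ims[:2]),np.hstack([ims[2],ims[2]*0])]),(800,600)))
E
```

```text
pics
{'t': 0.0, 'joints': [-1.283, 0.492, 1.559, -0.0, 1.092, -0.106], 'eef_pos': [239.737, -576.93, 214.077], 'tcp_rot': [-3.141, -0.0, 0.394], 'ft_force': [-0.458, -0.236, 0.428], 'moment': [-0.003, -0.054, 0.009], 'opening': 1.0, 'grip_force': 0.0}
scene head_top [261.4, 259.4] 0.88 z96: [545.  49.  96.]
scene bolt_head [272.8, 264.1] 0.76 z96: [565.  34.  96.]
scene press [305. 266.] 0.8 [550.  48.   0.]
scene tin [197. 302.] 0.83 [439. 315.   0.]
scene slate [204. 408.] 0.81 [631. 411.   0.]
scene mallet [400. 411.] 0.86 [815.  21.   0.]
scene ram_axis [363. 186.] 0.74 [ 551. -122.   54.]
top head_top [284.3, 377.9] 0.57 z96: [541.  48.  96.]
top bolt_head [286.7, 377.7] 0.55 z96: [537.  48.  96.]
top press [288. 373.] 0.68 [546.  49.   0.]
top tin [346. 228.] 0.85 [437. 314.   0.]
top slate [245. 179.] 0.59 [622. 413.   0.]
top mallet [150. 383.] 0.93 [810.  29.   0.]
top ram_axis [286. 470.] 0.61 [ 545. -117.   54.]
(array([542.45250071,  48.94879902,  94.33246355]), [2.0052935331863386, 2.0052935331863884])
```

View pics/a.png

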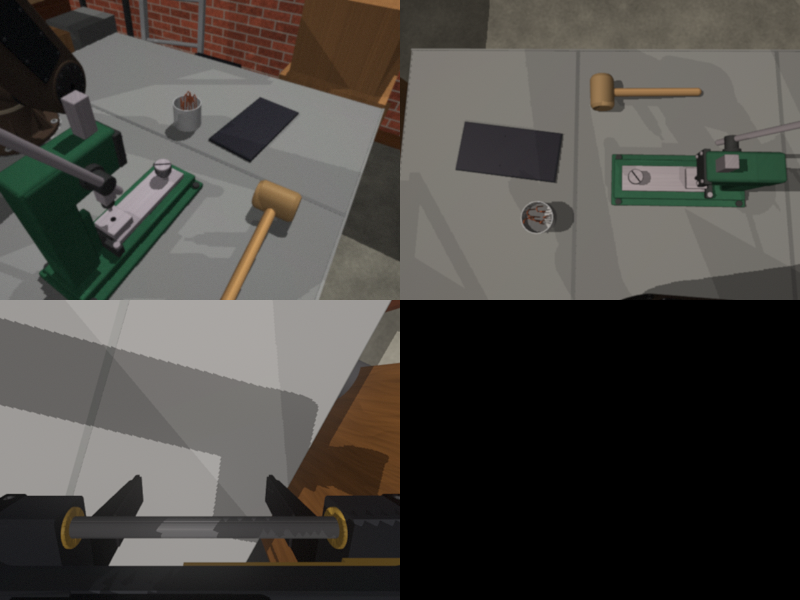

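The bolt is at about (543, 49, 96), and both views agree. The press runs from there toward -y, with its column near y -270. The tin is near (438, 314). I'll pass the press on its robot side (x ≤ 400).

```bash
python3 -m inch '[[[0.54,-0.78,0],0,-1],[[0.54,-0.78,0],0,-1],[[0.54,-0.78,0],0,-1],[[0.54,-0.78,0],0,-1],[[0.54,-0.78,0],0,-1],[[0.53,-0.5,0],0,-1],[[0.53,-0.5,0],0,-1],[[0.53,-0.5,0],0,-1],[[0.53,-0.5,0],0,-1],[[0.53,-0.5,0],0,-1]]'
```

```text
t: 2.45
eef_pos: [389.4, -98.1, 214.9]
tcp_rot: [3.141, -0.0, 0.394]
ft_force: [0.2, -0.9, 0.5]
opening: 0.997
grip_force: 0.0
```

```bash
python3 -m inch '[[[0.33,-0.575,0],0,-1],[[0.33,-0.575,0],0,-1],[[0.33,-0.575,0],0,-1],[[0.33,-0.575,0],0,-1],[[0.44,0.24,0],0,-1],[[0.44,0.24,0],0,-1],[[0.44,0.24,0],0,-1],[[0,0,0],0,-1],[[0,0,0],0,-1],[[0,0,0],0,-1]]'
python3 - <<'E'
from h import *
st();rs=[]
for n in ["scene","top","wrist"]:
    p=eyes.read_camera(n)
    for k in ["head_top","bolt_head"]:
        for q in eyes.spot_point(k,p)[:1]:
            o,d=ray(p,q["centre"]);print(n,k,q["centre"],round(q["score"],2),"z96:",np.round(o+d*(96-o[2])/d[2],1))
            if k=="head_top" and q["score"]>.4: rs.append((o,d))
    for q in eyes.cut_out("bolt_head",p)[:1]: print(n,"mask",q["centre"],q["mask"].sum())
print(tri(rs))
cv2.imwrite("pics/b.png",p["pixels"][:,:,::-1])
E
```

```text
t: 3.7
eef_pos: [498.1, 49.0, 214.8]
tcp_rot: [3.142, 0.0, 0.394]
ft_force: [-0.5, 0.3, -0.1]
opening: 1.003
grip_force: 0.0
{'t': 3.7, 'joints': [-0.034, 0.315, 1.857, -0.0, 0.97, 1.143], 'eef_pos': [498.115, 49.005, 214.786], 'tcp_rot': [3.142, 0.0, 0.394], 'ft_force': [-0.461, 0.29, -0.088], 'moment': [-0.027, 0.022, -0.014], 'opening': 1.003, 'grip_force': 0.0}
scene head_top [261.0, 257.5] 0.73 z96: [542.1  48.3  96. ]
scene bolt_head [274.9, 260.9] 0.75 z96: [563.6  28.4  96. ]
scene mask [269.6, 261.0] 646
wrist head_top [184.8, 351.6] 0.72 z96: [544.1  47.4  96. ]
wrist bolt_head [181.4, 344.4] 0.67 z96: [544.3  53.4  96. ]
wrist mask [181.0, 348.5] 2282
(array([543.77692167,  47.22594159,  97.68980762]), [0.5434703935242126, 0.5434703935242898])
```

View pics/b.png

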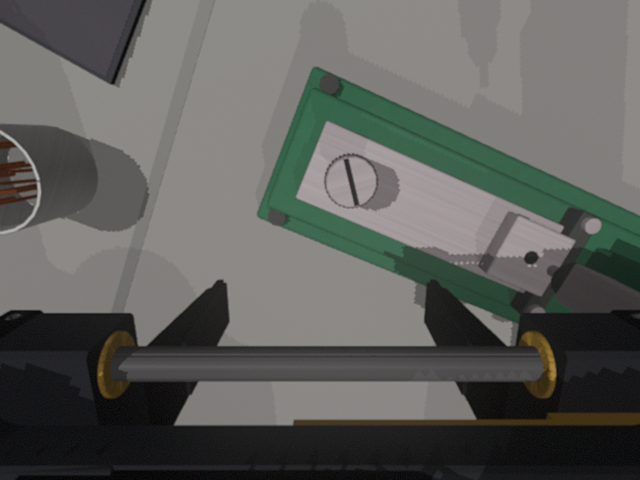

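The wrist view shows the bolt head circle at about row 181, col 351, which puts it at (544, 48). Its top is at z 97.7, which fits the expected 95–98. I'm moving over it and going down.

```bash
python3 -m inch '[[[0.35,0.155,0],0,-1],[[0.35,0.155,0],0,-1],[[0,0,0.4],0,-1],[[0,0,0.4],0,-1],[[0,0,0.4],0,-1],[[0,0,0.4],0,-1],[[0,0,0.4],0,-1],[[0,0,0.42],0,-1],[[0,0,0],0,-1],[[0,0,0],0,-1]]'
python3 - <<'E'
from h import *
for n in ["top","wrist"]:
    p=eyes.read_camera(n)
    for k in ["head_top"]:
        for q in eyes.spot_point(k,p)[:1]:
            o,d=ray(p,q["centre"]);print(n,k,q["centre"],round(q["score"],2),"z97:",np.round(o+d*(97-o[2])/d[2],1))
cv2.imwrite("pics/c.png",p["pixels"][:,:,::-1])
E
```

```text
t: 5.55
eef_pos: [545.1, 47.9, 70.1]
tcp_rot: [3.141, -0.001, 0.394]
ft_force: [-0.1, 0.5, 1.1]
opening: 1.0
grip_force: 0.0
wrist head_top [326.2, 326.5] 0.56 z97: [545.5  48.2  97. ]
```

View pics/c.png

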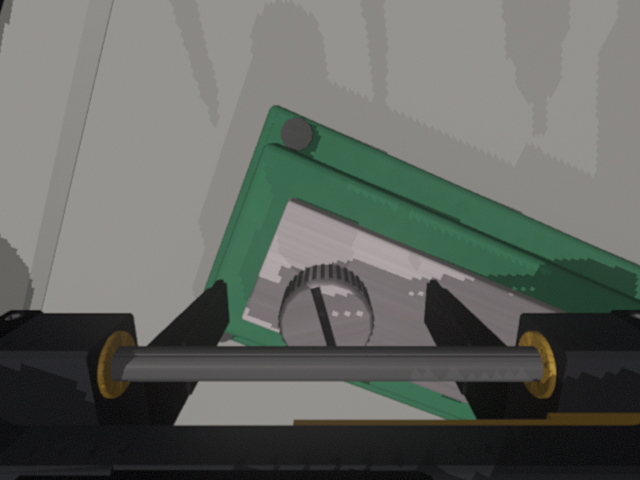

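The head sits midway between the fingers (col 327), so I'm closing.

```bash
python3 -m inch '[[[0,0,0],0,1],[[0,0,0],0,1],[[0,0,0],0,1],[[0,0,0],0,1],[[0,0,0],0,1],[[0,0,0],0,1],[[0,0,0],0,1],[[0,0,0],0,1],[[0,0,0],0,1],[[0,0,0],0,1]]'; python3 -c "
from h import *
st()"
```

```text
t: 7.0
eef_pos: [544.7, 47.9, 69.4]
tcp_rot: [3.142, 0.0, 0.394]
ft_force: [-0.9, 1.4, -0.0]
opening: 0.416
grip_force: 30.0
{'t': 7.0, 'joints': [-0.033, 0.576, 1.89, -0.0, 0.676, 1.144], 'eef_pos': [544.723, 47.877, 69.41], 'tcp_rot': [3.142, 0.0, 0.394], 'ft_force': [-0.897, 1.438, -0.035], 'moment': [0.214, 0.042, -0.048], 'opening': 0.416, 'grip_force': 30.0}
```

```bash
python3 -m inch '[[[0,0,0.01],0,1],[[0,0,0],0,1],[[0,0,0],-1,1],[[0,0,0],-1,1],[[0,0,0],-1,1],[[0,0,0],-1,1],[[0,0,0],0,1],[[0,0,0],0,1],[[0,0,0],0,1],[[0,0,0],0,1]]'; python3 -c "
from h import *
st()"
```

```text
t: 8.25
eef_pos: [545.1, 47.5, 69.4]
tcp_rot: [3.141, -0.0, 0.743]
ft_force: [-1.2, -1.8, 7.3]
opening: 0.418
grip_force: 30.0
{'t': 8.25, 'joints': [-0.034, 0.576, 1.89, -0.001, 0.675, 0.795], 'eef_pos': [545.061, 47.48, 69.365], 'tcp_rot': [3.141, -0.0, 0.743], 'ft_force': [-1.184, -1.791, 7.301], 'moment': [-0.415, 0.194, -0.038], 'opening': 0.418, 'grip_force': 30.001}
```

```bash
python3 -m inch '[[[0,0,-0.001],-0.5,1],[[0,0,-0.001],-0.5,1],[[0,0,0],-0.5,1],[[0,0,-0.001],-0.5,1],[[0,0,0],-0.5,1],[[0,0,-0.001],-0.5,1],[[0,0,0],-0.5,1],[[0,0,0],-0.5,1],[[0,0,0],0,1],[[0,0,0],0,1]]'
```

```text
t: 9.5
eef_pos: [545.5, 47.2, 69.7]
tcp_rot: [3.14, -0.0, 1.092]
ft_force: [0.0, -3.6, 6.6]
opening: 0.416
grip_force: 30.0
```

```bash
python3 -m inch '[[[0,0,-0.001],-0.5,1],[[0,0,0],-0.5,1],[[0,0,-0.001],-0.5,1],[[0,0,0],-0.5,1],[[0,0,-0.001],-0.5,1],[[0,0,0],-0.5,1],[[0,0,-0.001],-0.5,1],[[0,0,0],-0.5,1],[[0,0,0],0,1],[[0,0,0],0,1]]'
```

```text
t: 10.75
eef_pos: [545.9, 47.1, 69.9]
tcp_rot: [3.139, 0.001, 1.441]
ft_force: [2.6, -5.4, 3.0]
opening: 0.416
grip_force: 30.0
```

```bash
python3 -m inch '[[[0,0,0],-0.5,1],[[0,0,0],-0.5,1],[[0,0,0],-0.5,1],[[0,0,0],-0.5,1],[[0,0,0],-0.5,1],[[0,0,0],-0.5,1],[[0,0,0],-0.5,1],[[0,0,0],-0.5,1],[[0,0,0],0,1],[[0,0,0],0,1]]'
```

```text
t: 12.0
eef_pos: [546.4, 47.1, 69.5]
tcp_rot: [3.138, 0.002, 1.79]
ft_force: [6.0, -3.9, -3.3]
opening: 0.417
grip_force: 30.0
```

```bash
python3 -c "
from h import *
st()"
```

```text
{'t': 12.0, 'joints': [-0.034, 0.576, 1.889, -0.001, 0.673, -0.252], 'eef_pos': [546.428, 47.113, 69.487], 'tcp_rot': [3.138, 0.002, 1.79], 'ft_force': [6.027, -3.931, -3.308], 'moment': [-0.831, -1.2, 0.018], 'opening': 0.417, 'grip_force': 29.999}
```

Force z has flipped to about -3.3 N, so the bolt's weight is now hanging in the grip: it has passed the end of the thread. I'll follow it down.

```bash
python3 -m inch '[[[0,0,0.01],0,1],[[0,0,0.01],0,1],[[0,0,0.01],0,1],[[0,0,0.01],0,1],[[0,0,0.01],0,1],[[0,0,0.01],0,1],[[0,0,0],0,1],[[0,0,0],0,1],[[0,0,0],0,1],[[0,0,0],0,1]]'
```

```text
t: 13.25
eef_pos: [546.4, 47.1, 65.8]
tcp_rot: [3.138, 0.002, 1.79]
ft_force: [6.7, -4.6, -2.8]
opening: 0.416
grip_force: 30.0
```

```bash
python3 -m inch '[[[0,0,0.01],0,1],[[0,0,0.01],0,1],[[0,0,0],0,1],[[0,0,0],0,1],[[0,0,0.01],0,1],[[0,0,0],0,1],[[0,0,0],0,1],[[0,0,0],0,1],[[0,0,0],0,1],[[0,0,0],0,1]]'
```

```text
t: 14.5
eef_pos: [546.5, 47.1, 65.2]
tcp_rot: [3.138, 0.002, 1.79]
ft_force: [1.8, -5.2, 11.7]
opening: 0.412
grip_force: 30.0
```

It landed about 4.8 mm lower, so the drop is confirmed at lift ≈ 0. The bolt axis is at about (546.2, 48.5). Next I'll turn forward 150°, following it down.

```bash
python3 -m inch '[[[0,0,0.001],1,1],[[0,0,0.001],1,1],[[0,0,0.001],1,1],[[0,0,0.001],1,1],[[0,0,0.001],1,1],[[0,0,0.001],1,1],[[0,0,0.001],1,1],[[0,0,0.001],1,1],[[0,0,0.001],1,1],[[0,0,0.001],1,1]]'
```

```text
t: 15.75
eef_pos: [545.3, 47.3, 64.5]
tcp_rot: [3.14, -0.001, 0.915]
ft_force: [-3.9, -3.0, 14.1]
opening: 0.413
grip_force: 30.0
```

```bash
python3 -m inch '[[[0,0,0.001],1,1],[[0,0,0.001],1,1],[[0,0,0.001],1,1],[[0,0,0.001],1,1],[[0,0,0.001],1,1],[[0,0,0.001],1,1],[[0,0,0.001],1,1],[[0,0,0.001],1,1],[[0,0,0.001],1,1],[[0,0,0.001],1,1]]'
```

```text
t: 17.0
eef_pos: [544.7, 48.4, 63.8]
tcp_rot: [-3.141, -0.001, 0.042]
ft_force: [-5.4, 6.4, 16.3]
opening: 0.416
grip_force: 30.0
```

```bash
python3 -m inch '[[[0,0,0],1,1],[[0,0,0],1,1],[[0,0,0],1,1],[[0,0,0],1,1],[[0,0,0.001],1,1],[[0,0,0.001],1,1],[[0,0,0.001],1,1],[[0,0,0.001],1,1],[[0,0,0.001],1,1],[[0,0,0.001],1,1]]'; python3 -c "
from h import *
s=st();p=eyes.read_camera('wrist');cv2.imwrite('pics/d.png',p['pixels'][:,:,::-1])"
```

```text
t: 18.25
eef_pos: [545.2, 49.4, 63.2]
tcp_rot: [-3.139, -0.0, -0.831]
ft_force: [-1.2, 15.0, 9.8]
opening: 0.416
grip_force: 30.0
{'t': 18.25, 'joints': [-0.031, 0.586, 1.894, 0.003, 0.66, 2.368], 'eef_pos': [545.182, 49.374, 63.221], 'tcp_rot': [-3.139, -0.0, -0.831], 'ft_force': [-1.231, 14.954, 9.808], 'moment': [2.714, 0.2, 0.186], 'opening': 0.416, 'grip_force': 30.0}
```

```bash
python3 -m inch '[[[0,0,0],0,-0.2],[[0,0,0],0,-0.2],[[0,0,0],0,-0.2],[[0,0,0],0,-0.2],[[0,0,-0.02],0,-0.2],[[0,0,-0.02],0,-0.2],[[0,0,-0.01],0,-0.2],[[0,0,0],0,-0.2],[[0,0,0],0,-0.2],[[0,0,0],0,-0.2]]'; python3 -c "
from h import *
s=st();p=eyes.read_camera('wrist');cv2.imwrite('pics/e.png',np.vstack([cv2.imread('pics/d.png')[250:],p['pixels'][250:,:,::-1]]))"
```

```text
t: 19.55
eef_pos: [544.7, 47.9, 65.3]
tcp_rot: [3.142, -0.0, -0.828]
ft_force: [-1.0, -0.7, 0.3]
opening: 0.602
grip_force: 0.0
{'t': 19.55, 'joints': [-0.033, 0.582, 1.893, -0.0, 0.667, 2.366], 'eef_pos': [544.722, 47.852, 65.317], 'tcp_rot': [3.142, -0.0, -0.828], 'ft_force': [-0.983, -0.735, 0.325], 'moment': [0.149, 0.015, -0.007], 'opening': 0.602, 'grip_force': 0.0}
```

View pics/e.png

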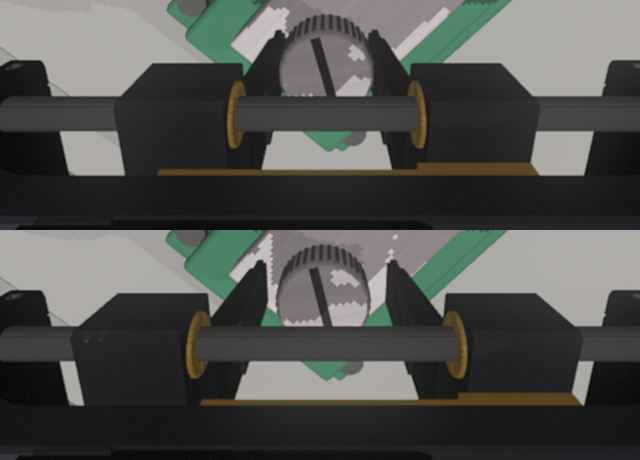

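The slot sits as before relative to the gripper, so there was no slip and the bolt stayed put. I'll re-centre the open gripper and turn it back 215° for the second grip.

```bash
python3 -m inch '[[[0.01,-0.025,0],0,-0.2],[[0,0,0],-1,-0.2],[[0,0,0],-1,-0.2],[[0,0,0],-1,-0.2],[[0,0,0],-1,-0.2],[[0,0,0],-1,-0.2],[[0,0,0],-1,-0.2],[[0,0,0],-1,-0.2],[[0,0,0],-1,-0.2],[[0,0,0],-1,-0.2]]'
```

```text
t: 20.85
eef_pos: [546.4, 48.5, 65.3]
tcp_rot: [3.142, -0.0, -0.04]
ft_force: [-0.1, -0.5, -0.2]
opening: 0.599
grip_force: 0.0
```

```bash
python3 -m inch '[[[0,0,0],-1,-0.2],[[0,0,0],-1,-0.2],[[0,0,0],-1,-0.2],[[0,0,0],-1,-0.2],[[0,0,0],-1,-0.2],[[0,0,0],-1,-0.2],[[0,0,0],-1,-0.2],[[0,0,0],-1,-0.2],[[0,0,0],-1,-0.2],[[0,0,0],-1,-0.2]]'
```

```text
t: 22.1
eef_pos: [546.4, 48.5, 65.3]
tcp_rot: [3.142, 0.0, 0.833]
ft_force: [-1.4, -0.9, -0.7]
opening: 0.599
grip_force: 0.0
```

```bash
python3 -m inch '[[[0,0,0],-1,-0.2],[[0,0,0],-1,-0.2],[[0,0,0],-1,-0.2],[[0,0,0],-1,-0.2],[[0,0,0],-1,-0.2],[[0,0,0],-1,-0.2],[[0,0,0],-1,-0.2],[[0,0,0],-1,-0.2],[[0,0,0],-1,-0.2],[[0,0,0],-1,-0.2]]'
```

```text
t: 23.35
eef_pos: [546.4, 48.4, 65.3]
tcp_rot: [3.142, 0.0, 1.706]
ft_force: [-0.9, -0.5, -0.6]
opening: 0.6
grip_force: 0.0
```

```bash
python3 -m inch '[[[0,0,0],-1,-0.2],[[0,0,0],-1,-0.2],[[0,0,0],-1,-0.2],[[0,0,0],-1,-0.2],[[0,0,0],-1,-0.2],[[0,0,0],-1,-0.2],[[0,0,0],-1,-0.2],[[0,0,0],-1,-0.2],[[0,0,0],-1,-0.2],[[0,0,0],-1,-0.2]]'
```

```text
t: 24.6
eef_pos: [546.3, 48.5, 65.3]
tcp_rot: [-3.142, 0.0, 2.578]
ft_force: [-0.2, -0.6, 0.8]
opening: 0.601
grip_force: 0.0
```

```bash
python3 -m inch '[[[0,0,0],-1,-0.2],[[0,0,0],-1,-0.2],[[0,0,0],-1,-0.2],[[0,0,0],-1,-0.2],[[0,0,0],0,1],[[0,0,0],0,1],[[0,0,0],0,1],[[0,0,0],0,1],[[0,0,0],0,1],[[0,0,0],0,1]]'; python3 -c "
from h import *
s=st();p=eyes.read_camera('wrist');cv2.imwrite('pics/f.png',p['pixels'][250:,:,::-1])"
```

```text
t: 25.85
eef_pos: [546.3, 48.5, 65.4]
tcp_rot: [3.142, 0.0, 2.924]
ft_force: [1.4, 1.9, -0.3]
opening: 0.415
grip_force: 30.0
{'t': 25.85, 'joints': [-0.032, 0.584, 1.889, -0.0, 0.669, -1.385], 'eef_pos': [546.315, 48.495, 65.352], 'tcp_rot': [3.142, 0.0, 2.924], 'ft_force': [1.431, 1.905, -0.278], 'moment': [0.379, -0.216, -0.032], 'opening': 0.415, 'grip_force': 30.0}
```

View pics/f.png

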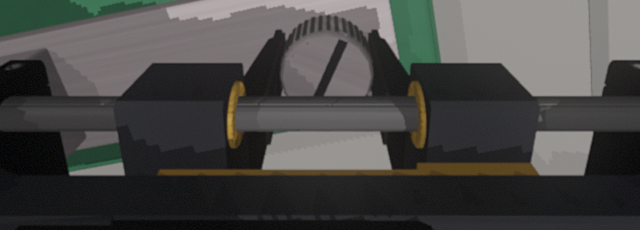

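The grip is centred, and the slot has shifted by about 35° (mod 180) as expected. Next is the remaining 215° forward, following the bolt down.

```bash
python3 -m inch '[[[0,0,0.008],1,1],[[0,0,0.001],1,1],[[0,0,0.001],1,1],[[0,0,0.001],1,1],[[0,0,0.001],1,1],[[0,0,0.001],1,1],[[0,0,0.001],1,1],[[0,0,0.001],1,1],[[0,0,0.001],1,1],[[0,0,0.001],1,1]]'
```

```text
t: 27.15
eef_pos: [546.3, 48.4, 64.6]
tcp_rot: [3.142, 0.0, 2.049]
ft_force: [-0.8, 1.0, 2.8]
opening: 0.415
grip_force: 30.0
```

```bash
python3 -m inch '[[[0,0,0.001],1,1],[[0,0,0.001],1,1],[[0,0,0.001],1,1],[[0,0,0.001],1,1],[[0,0,0.001],1,1],[[0,0,0.001],1,1],[[0,0,0.001],1,1],[[0,0,0.001],1,1],[[0,0,0.001],1,1],[[0,0,0.001],1,1]]'
```

```text
t: 28.4
eef_pos: [546.1, 48.4, 63.9]
tcp_rot: [-3.142, 0.0, 1.177]
ft_force: [-0.3, 0.1, 3.3]
opening: 0.419
grip_force: 30.0
```

```bash
python3 -m inch '[[[0,0,0.001],1,1],[[0,0,0.001],1,1],[[0,0,0.001],1,1],[[0,0,0.001],1,1],[[0,0,0.001],1,1],[[0,0,0.001],1,1],[[0,0,0.001],1,1],[[0,0,0.001],1,1],[[0,0,0.001],1,1],[[0,0,0.001],1,1]]'
```

```text
t: 29.65
eef_pos: [546.0, 48.5, 63.2]
tcp_rot: [-3.142, 0.0, 0.304]
ft_force: [0.0, 0.9, 1.8]
opening: 0.414
grip_force: 30.0
```

```bash
python3 -m inch '[[[0,0,0.001],1,1],[[0,0,0.001],1,1],[[0,0,0.001],1,1],[[0,0,0.001],1,1],[[0,0,0.001],1,1],[[0,0,0.001],1,1],[[0,0,0.001],1,1],[[0,0,0.001],1,1],[[0,0,0.001],1,1],[[0,0,0.001],1,1]]'
```

```text
t: 30.9
eef_pos: [546.0, 48.6, 62.6]
tcp_rot: [3.141, 0.0, -0.569]
ft_force: [-0.6, 2.3, 1.2]
opening: 0.419
grip_force: 30.0
```

```bash
python3 -m inch '[[[0,0,0.001],1,1],[[0,0,0.001],1,1],[[0,0,0.001],1,1],[[0,0,0],0,1],[[0,0,0],0,1],[[0,0,0],0,1],[[0,0,0],0,1],[[0,0,0],0,1],[[0,0,0],0,1],[[0,0,0],0,1]]'
python3 - <<'E'
from h import *
s=st();print(np.abs(s["qvel"]).max());p=eyes.read_camera("wrist");a=p["pixels"][250:,:,::-1]
p=eyes.read_camera("scene");b=cv2.resize(p["pixels"][150:400,100:460,::-1],(500,347))
print([q["centre"] for q in eyes.spot_point("head_top",p)[:1]])
o=np.zeros((590,640,3),np.uint8);o[:230]=a;o[235:582,:500]=b;cv2.imwrite("pics/g.png",o)
E
```

```text
t: 32.15
eef_pos: [546.1, 48.5, 62.3]
tcp_rot: [3.141, 0.0, -0.828]
ft_force: [-2.5, 4.6, 2.2]
opening: 0.416
grip_force: 30.0
{'t': 32.15, 'joints': [-0.032, 0.588, 1.891, 0.0, 0.662, 2.367], 'eef_pos': [546.111, 48.521, 62.319], 'tcp_rot': [3.141, 0.0, -0.828], 'ft_force': [-2.488, 4.563, 2.213], 'moment': [0.992, 0.474, 0.043], 'opening': 0.416, 'grip_force': 30.0}
0.00172074007925014
[[267.4, 260.2]]
```

View pics/g.png

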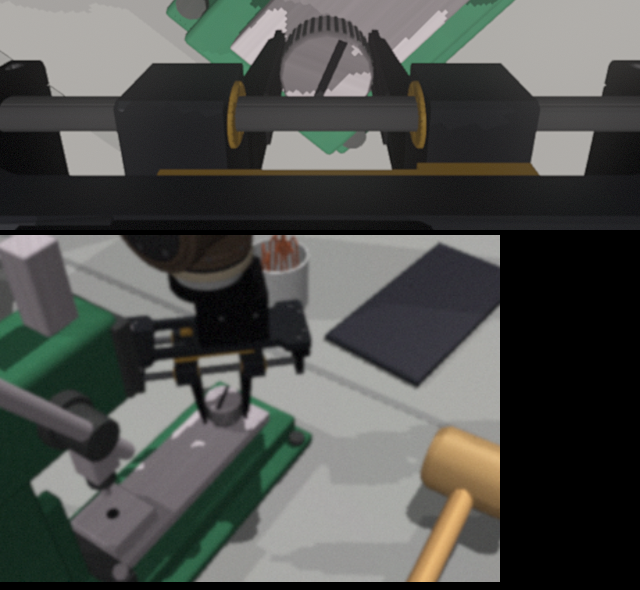

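The slot kept its angle in the grip, so nothing slipped. The head sits lower and is held still, and the tin, slate and mallet haven't moved.

```bash
python3 -c "
from cell import env
print(env.job_done())"
```

```text
the job is handed in; nothing more can be done
None
```

The thread is started and the job is handed in (no verdict came back): I turned the bolt backward until it dropped about 4.8 mm (I found the drop point to within 20°), then forward 365° with one regrip to make up for that, and it stands still with its head in the gripper.

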